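# Shim the rocking laboratory balance

### The job

The bench balance rocks because the foot under its yellow-dotted corner is too short. With the fingertips, push the orange wedge along the bench, thin edge first, under that short foot until it is snug and the balance can no longer rock, but without shoving the balance along; then press down firmly on the yellow dot for a moment to check that the corner holds, and draw the hand away. Only push and press: pick nothing up, leave the balance standing level where it is, and do not disturb the bowl, the jar or the brass weight.

Things in the scene. Friction and masses are not known exactly. Their poses are not given: they have to be found in the camera images.
- balance: Cream bench balance, 3 kg, loose, level at the start. Body 240 (x) by 190 mm (y), underside 22 mm and flat top 67 mm above the bench; steel pan 128 mm across, up to 83 mm high, its centre at x = +25 mm. Origin: below the middle of the body, on the bench (z = 0). x points away from the display side, z up. Feet 22 mm across at x = +-104, y = +-79 mm; three bear, the one at -104, -79 hangs clear.
- short_foot: The short foot, rigid in the balance: bare steel disc, 22 mm across, 6 mm thick, on a thin stem, set in 16 mm from the balance's two sides. Origin: centre of its underside, which hangs 7 to 11 mm above the bench (differs each time). With the wedge snug under it, a push beyond some 12 N slides the whole balance along the bench.
- yellow_dot (a point): Centre of the yellow dot, 24 mm across, on the balance's flat top straight above the short foot, 67 mm above the bench: where to press. Without the wedge 3 to 6 N down here tips the balance; 8 to 12 N is a firm press.
- wedge: Orange solid plastic wedge, 70 g, 120 mm long, 50 mm wide, flat on the bench. Its top slopes evenly from 18 mm high at the square tail face (x = -60 mm) to 3 mm at the thin edge (x = +60 mm). Origin: middle of its underside, z up. Starts beside the balance, thin edge roughly towards the short foot. Friction about 0.6: it slides at under 1 N, then 4 to 8 N of push makes it snug, and it stays there.
- bowl: Bystander: blue bowl, 90 mm across, 45 mm high, on the bench. Origin: centre of its underside.
- jar: Bystander: clear specimen jar with red cap, 48 mm across, 65 mm high. Origin: centre of its underside.
- weight: Bystander: brass calibration weight with a knob, 38 mm across, 64 mm high. Origin: centre of its underside.
Things that resemble listed ones, but are neither listed nor needed, are in the scene too. Of the things that look like the wedge, the middle-sized one is meant.

How it is judged:
By the outcome, as a careful person would: the job done as asked, in the order asked, and still so for the second after the job is handed in, with the robot touching nothing.
It also fails if it takes over 58 s, if anything falls off the work surface, if the arm or the gripper's body presses on something with over 40 N, if the wrist force passes 120 N, or if a joint passes its speed limit or range.

### The arm

A 6-joint arm with a two-finger parallel gripper is mounted at the origin on the work surface. World frame = base frame: x ahead of the robot, y to its left, z up, the work surface at z = 0. Lengths are in m, angles in rad, forces in N, time in s.
With the tool pointing down it reaches from about 0.35 to 0.95 m from the base axis. Payload 17.4 kg.
Tool frame: the origin (TCP) lies on the front face of the gripper's body, between the roots of the fingers; the fingertips stand 84 mm ahead of it and the grasp point (between the pads) lies 65 mm ahead of it (robot.grip_point_offset is the distance from the TCP to the grasp point, in m); z points along the fingers, y is the direction in which the jaws open and shut (so a half turn about z gives the same grasp; the last joint's range is limited). The gripper opens to 93 mm and grips with 3 to 60 N. Pads are 15 mm wide; open, the fingers measure 128 mm over their backs; the gripper's body (75 mm by 188 mm) begins 65 mm behind the grasp point.
Start: joints at [1.3, 0.116, 1.442, -0, 1.584, -0.038], TCP at [0.156, 0.657, 0.303] pointing down, gripper open.
Joint ranges: [-2.83, 2.83], [-0.83, 2.19], [0.07, 2.5], [-1.14, 4.28], [0.01, 3], [-2.97, 2.97]. Speed limits (rad/s): [1.89, 1.89, 2.22, 3.14, 3.14, 3.14].

### API

Orientations are given as a 3x3 rotation matrix whose columns are the frame's x, y, z axes.
In Python, from rig import status, imaging, close_job, robot gives the robot as it stands.
- The arm moves only by the tool move_arm, never from a script. Its arguments are lists of equal length, an entry for each row: "twist": the turn, a rotation vector about the tool's x, y, z in rad, a list of three; "travel": the shift along the tool's x, y, z in m, a list of three; "fingers": the gripper's target within -1 to 1 (fully open at 1, half-way at 0, shut at -1). In form: {"twist": [[wx, wy, wz], ...], "travel": [[dx, dy, dz], ...], "fingers": [fingers, ...]}. A call has exactly 5 rows; each row is the pose to reach, as a shift and turn from the pose measured when the call began, along the tool's axes at that moment; what a row does not reach only later rows make up. A row lasts 1/12 s, in which the tool goes at most 41.7 mm and 7.16 degrees, less where a joint would pass 70% of its speed; a pose out of reach is approached as far as the arm can. A call with a gripper value outside its range is refused whole. The fingers move at their own pace and stop on an object; "squeeze" is the grip in N (left out, the last holds). Time passes only in rows, so rows that repeat a pose let the fingers close, or fill a call up. It gives the time, the measured TCP pose, the force and the opening at its end, in the units of the state.
- status.observe(): the state, without advancing time (a new reading comes with each control period).
- imaging.read_camera(name): name is "side" or "top" or "wrist"; returns a dict with "color" (480x640x3 uint8, red, green, blue), "mtx" (3x3 intrinsics, pixels), "rvec" (rotation vector, rad) and "tvec" (3), from world to camera coordinates, as OpenCV has them; the wrist camera has in their place "mount" (4x4, takes a point from camera to tool coordinates, whose origin is the TCP and whose axes are the flange's). Camera axes: x right, y down, z forward; pixel columns grow to the right and rows downward; lengths in m; the calibration is good to about 2 mm. A picture is of the moment at which its call begins: read the wrist's pose just before it. There is no depth.
- close_job(): hands the job in, once; it reports no verdict.
The state is a dict: "time": time; "qpos": joint angles; "qvel": joint speeds; "joint_torque": joint torques, N m; "eef_pos": TCP position; "eef_rot": TCP orientation; "contact_force": force on the tool from outside, world axes, zero at the start; "ft_torque": the same for the moment, N m; "gripper_width": finger opening in m.
Only numpy, scipy, OpenCV 4.12 (cv2) and the standard library are available. Lean on these libraries where they do the work, as an engineer would, in place of code of your own. Each camera call takes 0.05 s, during which the arm holds its last target.

## Working session

There is one attempt and no reset: what is moved stays moved. The work goes in short steps, Python scripts to look and compute and a tool call to move; the robot and the scene stay as the last step left them, time stands still between calls to the robot, and variables do not carry over. Pictures are saved under pics/ and viewed, and the job is handed in when it is done.

Besides the shell and the picture viewer there is one more tool, called after "Emit:" as a command line: name --argument value ..., lists and objects as JSON in quotes. move_arm: Moves the arm, as the interface text tells. Its arguments: {"type":"object","properties":{"twist":{"type":"array"},"travel":{"type":"array"},"fingers":{"type":"array"},"squeeze":{"type":"number"}},"required":["twist","travel","fingers"]}

```bash
ls; mkdir -p pics
python3 - <<'E'
from rig import status, imaging, robot
import cv2,pickle
s=status.observe();print(s)
d={}
for n in ("side","top","wrist"):
    c=imaging.read_camera(n);d[n]=c
    cv2.imwrite(f"pics/{n}0.png",c["color"][:,:,::-1])
    print(n,{k:v for k,v in c.items() if k!="color"})
pickle.dump((s,d),open("s0.pkl","wb"))
E
```

```text
pics
{'time': 0.0, 'qpos': array([ 1.30017058e+00,  1.16475064e-01,  1.44227590e+00,  1.04093502e-06,
        1.58398177e+00, -3.77721802e-02]), 'qvel': array([ 1.85450159e-03, -5.36385654e-05,  9.98568618e-04, -7.53714731e-05,
       -3.04111285e-04, -7.39056558e-04]), 'joint_torque': array([ 8.66154332e-04, -7.21278834e+01, -6.22599292e+01,  7.79420394e-02,
        2.41428881e-02, -8.95564472e-05]), 'eef_pos': array([0.15572072, 0.6566804 , 0.30200588]), 'eef_rot': array([[-9.73011879e-01,  2.30754827e-01, -3.05787481e-04],
       [ 2.30755025e-01,  9.73011260e-01, -1.09831382e-03],
       [ 4.40934459e-05, -1.13923440e-03, -9.99999350e-01]]), 'contact_force': array([0.36044171, 0.86855467, 0.11455116]), 'ft_torque': array([0.01740689, 0.01641891, 0.02137371]), 'gripper_width': 0.09274805671903151}
side {'mtx': array([[568.47047673,   0.        , 324.97511981],
       [  0.        , 568.47047673, 241.40663794],
       [  0.        ,   0.        ,   1.        ]]), 'rvec': array([ 2.11736085, -0.89647073,  0.43251   ]), 'tvec': array([-0.44306595,  0.29771331,  1.03226866])}
top {'mtx': array([[462.23241187,   0.        , 318.62942869],
       [  0.        , 462.23241187, 243.70128615],
       [  0.        ,   0.        ,   1.        ]]), 'rvec': array([ 2.15204248, -2.08899735,  0.21474587]), 'tvec': array([-0.06635831,  0.60137146,  0.95927371])}
wrist {'mtx': array([[360.55556628,   0.        , 321.56250608],
       [  0.        , 360.55556628, 239.92716002],
       [  0.        ,   0.        ,   1.        ]]), 'mount': array([[-6.29000533e-04, -9.70291598e-01, -2.41937634e-01,
         6.66991837e-02],
       [ 9.99999467e-01, -4.12363143e-04, -9.46060771e-04,
        -1.64296903e-04],
       [ 8.18188654e-04, -2.41938100e-01,  9.70291341e-01,
        -8.16982273e-02],
       [ 0.00000000e+00,  0.00000000e+00,  0.00000000e+00,
         1.00000000e+00]])}
```

View pics/side0.png

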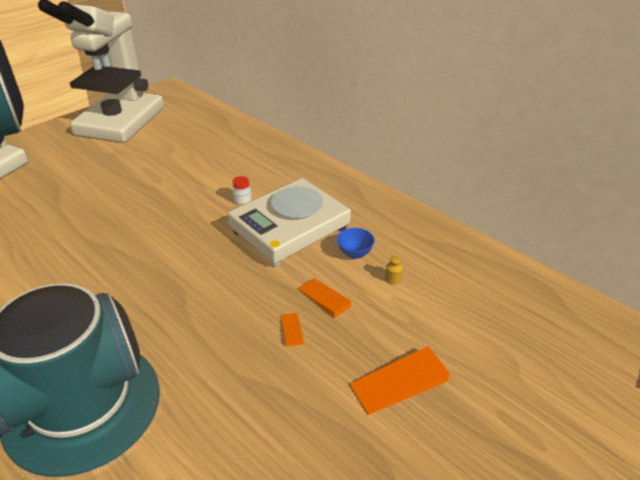

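View pics/top0.png

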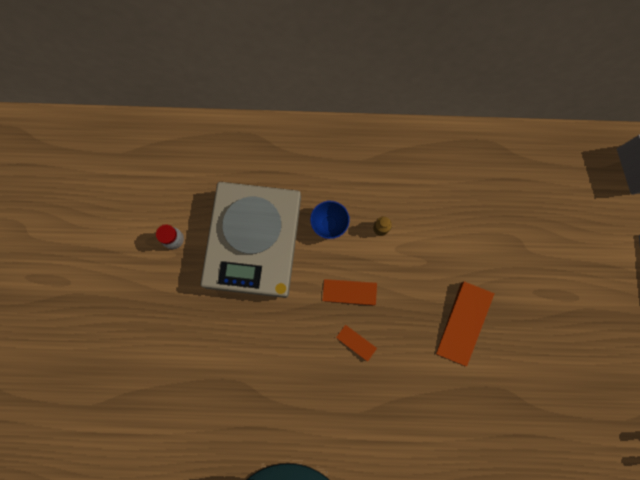

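View pics/wrist0.png

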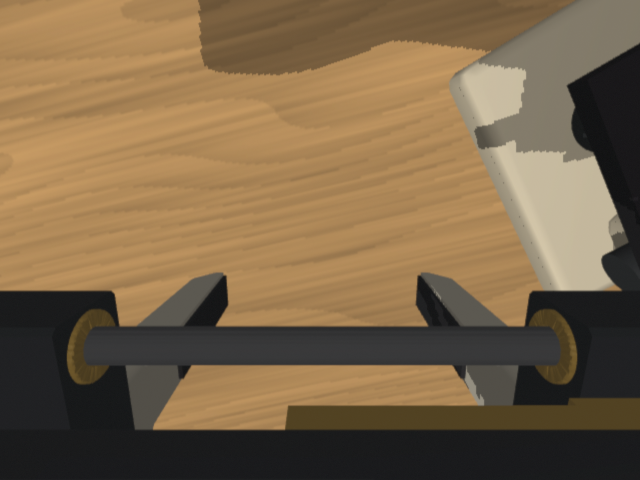

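The side view shows the balance with its yellow dot at (275,244). The middle wedge is at (325,296), the small decoy at (292,329) and the large one at (400,380). In the top view the wedge is at (350,292), the dot at (281,288), the bowl at (330,220) and the weight at (383,226). Next I'll enlarge the crops.

Run:
```python
import pickle,cv2
s,d=pickle.load(open("s0.pkl","rb"))
t=d["top"]["color"][:,:,::-1]; 
cv2.imwrite("pics/t1.png",cv2.resize(t[175:325,195:395],None,fx=4,fy=4,interpolation=cv2.INTER_CUBIC))
t=d["side"]["color"][:,:,::-1]; 
cv2.imwrite("pics/s1.png",cv2.resize(t[170:320,220:420],None,fx=4,fy=4,interpolation=cv2.INTER_CUBIC))
```

```text
(no output)
```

View pics/t1.png

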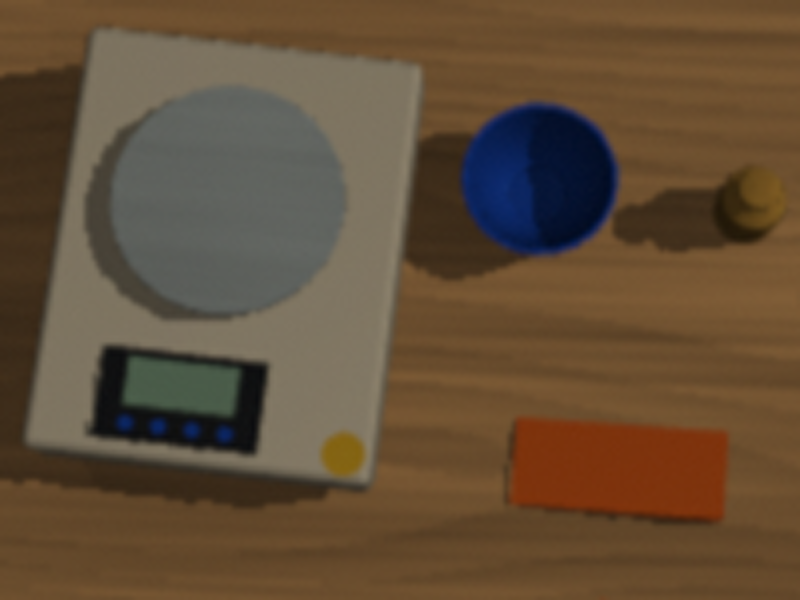

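View pics/s1.png

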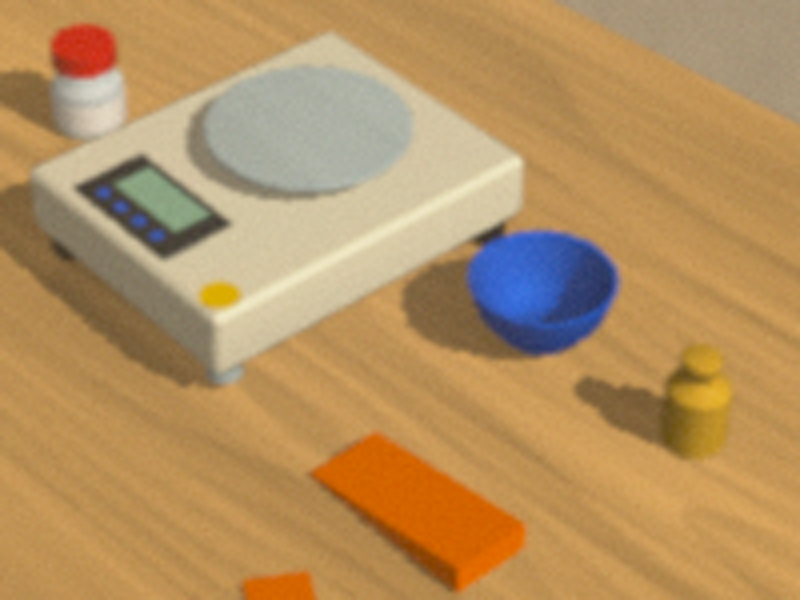

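```bash
cat > h.py <<'E'
import numpy as np,cv2,pickle
from scipy.optimize import least_squares
def proj(c,P):
    return cv2.projectPoints(np.asarray(P,float).reshape(-1,1,3),c["rvec"],c["tvec"],c["mtx"],None)[0].reshape(-1,2)
def crop(U,x0,y0,f): return (np.asarray(U,float)+.5)/f-.5+np.array([x0,y0])
def ray(c,uv,z):
    R=cv2.Rodrigues(c["rvec"])[0];o=-R.T@c["tvec"].ravel()
    r=R.T@np.linalg.inv(c["mtx"])@np.r_[uv,1];return o+r*(z-o[2])/r[2]
def place(p,L):
    c,s=np.cos(p[2]),np.sin(p[2]);L=np.asarray(L,float)
    return np.c_[c*L[:,0]-s*L[:,1]+p[0],s*L[:,0]+c*L[:,1]+p[1],L[:,2]]
def fit(obs,p0):
    # obs list of (cam, localpts, px)
    f=lambda p:np.concatenate([(proj(c,place(p,L))-px).ravel() for c,L,px in obs])
    r=least_squares(f,p0);return r.x,r.fun.reshape(-1,2)
E
python3 - <<'E'
from h import *
s,d=pickle.load(open("s0.pkl","rb"));T,S=d["top"],d["side"]
ct=lambda U:crop(U,195,175,4); cs=lambda U:crop(U,220,170,4)
for n,U,z in [("dot",(342,454),.067),("wc",(618,470),.01),("bowl",(540,178),.045),("weight",(748,205),.03)]:
    print(n,ray(T,ct(U),z))
print("dotS",ray(S,cs((220,295)),.067), "smallwedge",ray(T,(356,343),.005),"jar",ray(T,(167,235),.065),"base",proj(T,[[0,0,0]]),proj(T,[[.156,.657,.3]]))
print("tcpS",proj(S,[[.156,.657,.3],[0,0,0]]))
E
```

```text
dot [0.50195066 0.03130891 0.067     ]
wc [ 0.50314637 -0.12092915  0.01      ]
bowl [ 0.66332308 -0.07169775  0.045     ]
weight [ 0.65493401 -0.19147582  0.03      ]
dotS [0.5033993  0.02819575 0.067     ] smallwedge [ 0.39074565 -0.1384408   0.005     ] jar [0.61125955 0.28461272 0.065     ] base [[286.6542374 533.4761185]] [[-158.45743224  490.40889165]]
tcpS [[-33.90051083 108.84519954]
 [ 80.97864688 405.35739195]]
```

Run:
```python
from h import *
s,d=pickle.load(open("s0.pkl","rb"));T,S=d["top"],d["side"]
ct=lambda U:crop(U,195,175,4); cs=lambda U:crop(U,220,170,4)
h=.06;w=.025
TL=[[h,w,.003],[h,-w,.003],[-h,w,.018],[-h,-w,.018]]
# top view: left edge thin; +y local = -x world (down)
Tp=ct([(513,505),(516,419),(722,520),(727,432)])
Sl=[[h,w,.003],[h,-w,.003],[-h,w,.018],[-h,-w,.018],[-h,w,0],[-h,-w,0]]
Sp=cs([(312,472),(377,433),(458,571),(524,524),(457,589),(523,543)])
for o in ([(T,TL,Tp)],[(S,Sl,Sp)],[(T,TL,Tp),(S,Sl,Sp)]):
    p,r=fit(o,[.5,-.12,1.57]);print("wedge",p.round(4),np.degrees(p[2]).round(1),np.abs(r).max().round(2))
print(r.round(1).tolist())
B=[[-.12,-.095,.067],[-.12,.095,.067],[.12,.095,.067],[.12,-.095,.067],[-.104,-.079,.067]]
Tb=ct([(371,484),(28,444),(94,30),(421,66),(342,454)])
Sb=cs([(211,318),(38,174),(332,34),(521,160),(220,295)])
for o in ([(T,B,Tb)],[(S,B,Sb)],[(T,B,Tb),(S,B,Sb)]):
    p,r=fit(o,[.6,.1,0]);print("bal",p.round(4),np.degrees(p[2]).round(1),np.abs(r).max().round(2),place(p,[[-.104,-.079,.067]]).round(4))
print(r.round(1).tolist())
```

```text
wedge [ 0.5038 -0.1213  1.5245] 87.3 0.83
wedge [ 0.5061 -0.1233  1.5121] 86.6 0.87
wedge [ 0.5051 -0.1226  1.5212] 87.2 1.31
[[-0.3, -0.4], [0.6, -0.7], [1.0, -0.4], [0.9, -0.6], [-1.3, -0.0], [-1.0, -0.7], [-0.3, -0.5], [-0.0, -0.4], [-0.2, 0.9], [-0.1, 0.7]]
bal [ 0.6116  0.0988 -0.0835] -4.8 1.87 [[0.5013 0.0287 0.067 ]]
bal [ 0.6126  0.0956 -0.0941] -5.4 3.1 [[0.5016 0.0267 0.067 ]]
bal [ 0.6122  0.0976 -0.0872] -5.0 3.79 [[0.5017 0.028  0.067 ]]
[[0.7, 0.9], [-1.5, 0.6], [-0.3, -2.0], [2.0, -1.4], [1.5, 0.1], [0.4, 1.1], [-3.8, -1.6], [-0.6, -1.8], [1.4, -0.8], [-0.5, 0.4]]
```

```bash
cat >> h.py <<'E'
from scipy.spatial.transform import Rotation as Ro
def plan(pos,deg,tilt=0):
    """tool y along world angle deg, tool down; tcp pos"""
    from rig import status
    s=status.observe();R=np.array(s["eef_rot"])
    a=np.radians(deg);y=np.array([np.cos(a),np.sin(a),0]);z=np.array([0,0,-1.]);x=np.cross(y,z)
    Rt=np.c_[x,y,z]
    tw=Ro.from_matrix(R.T@Rt).as_rotvec();tr=R.T@(np.array(pos)-s["eef_pos"])
    print("t",round(s["time"],2),"pos",s["eef_pos"].round(4),"F",s["contact_force"].round(2),"w",round(s["gripper_width"],4),"twist",tw.round(3),"travel",tr.round(4))
E
python3 - <<'E'
from h import *
plan((.47,.25,.3),37)
plan((.5,-.21,.2),-2.8)
E
```

```text
t 0.15 pos [0.1557 0.6567 0.3022] F [ 0.18 -0.81  0.07] w 0.0931 twist [-0.001  0.     0.692] travel [-0.3997 -0.3232  0.0024]
t 0.15 pos [0.1557 0.6567 0.3022] F [ 0.18 -0.81  0.07] w 0.0931 twist [-1.000e-03  1.000e-03  1.387e+00] travel [-0.535  -0.7638  0.1028]
```

Emit:
move_arm --twist '[[0,0,0.12],[0,0,0.24],[0,0,0.36],[0,0,0.48],[0,0,0.6]]' --travel '[[-0.032,-0.026,0],[-0.064,-0.052,0],[-0.096,-0.078,0],[-0.128,-0.104,0],[-0.16,-0.13,0]]' --fingers '[-1,-1,-1,-1,-1]' --squeeze 10

```text
time: 0.57
eef_pos: [0.282, 0.4916, 0.302]
eef_rot: [[-0.669, 0.743, -0.0], [0.743, 0.669, -0.001], [-0.001, -0.001, -1.0]]
contact_force: [1.3, -0.2, -0.6]
gripper_width: 0.0641
```

Run:
```python
from h import *
plan((.48,.2,.3),15)
plan((.5,-.21,.25),-2.8)
```

```text
t 0.57 pos [0.282  0.4916 0.302 ] F [ 1.34 -0.19 -0.64] w 0.0641 twist [-0.001  0.001  0.471] travel [-0.3492 -0.0478  0.0023]
t 0.57 pos [0.282  0.4916 0.302 ] F [ 1.34 -0.19 -0.64] w 0.0641 twist [-0.001  0.001  0.781] travel [-0.6674 -0.3071  0.0527]
```

Emit:
move_arm --twist '[[0,0,0.09],[0,0,0.18],[0,0,0.27],[0,0,0.36],[0,0,0.45]]' --travel '[[-0.041,-0.006,0],[-0.082,-0.012,0],[-0.123,-0.018,0],[-0.164,-0.024,0],[-0.205,-0.03,0]]' --fingers '[-1,-1,-1,-1,-1]'

```text
time: 0.98
eef_pos: [0.397, 0.3178, 0.3022]
eef_rot: [[-0.275, 0.962, -0.0], [0.962, 0.275, -0.001], [-0.001, -0.0, -1.0]]
contact_force: [0.7, 1.6, -0.3]
gripper_width: 0.0308
```

Run:
```python
from h import *
plan((.5,-.21,.25),-2.8)
```

```text
t 0.98 pos [0.397  0.3178 0.3022] F [ 0.67  1.57 -0.29] w 0.0308 twist [-0.     0.001  0.327] travel [-0.5357 -0.046   0.0527]
```

Emit:
move_arm --twist '[[0,0,0.06],[0,0,0.12],[0,0,0.18],[0,0,0.24],[0,0,0.3]]' --travel '[[-0.041,0.002,0],[-0.082,0.004,0],[-0.123,0.006,0],[-0.164,0.006,0],[-0.205,0.006,0]]' --fingers '[-1,-1,-1,-1,-1]'

```text
time: 1.4
eef_pos: [0.4591, 0.1203, 0.3023]
eef_rot: [[0.025, 1.0, 0.0], [1.0, -0.025, -0.001], [-0.001, 0.0, -1.0]]
contact_force: [1.1, 0.4, -0.6]
gripper_width: 0.0011
```

Run:
```python
from h import *
plan((.5,-.21,.25),-2.8)
```

```text
t 1.4 pos [0.4591 0.1203 0.3023] F [ 1.13  0.42 -0.55] w 0.0011 twist [0.    0.001 0.024] travel [-0.3291  0.049   0.0526]
```

Emit:
move_arm --twist '[[0,0,0.024],[0,0,0.024],[0,0,0.024],[0,0,0.024],[0,0,0.024]]' --travel '[[-0.041,0.006,0],[-0.082,0.012,0],[-0.123,0.018,0.01],[-0.164,0.024,0.02],[-0.205,0.03,0.03]]' --fingers '[-1,-1,-1,-1,-1]'

```text
time: 1.82
eef_pos: [0.4832, -0.0833, 0.2734]
eef_rot: [[0.049, 0.999, 0.001], [0.999, -0.049, -0.001], [-0.001, 0.001, -1.0]]
contact_force: [0.8, 1.2, 0.1]
gripper_width: 0.0006
```

Emit:
move_arm --twist '[[0,0,0],[0,0,0],[0,0,0],[0,0,0],[0,0,0]]' --travel '[[-0.04,0.004,0.01],[-0.08,0.008,0.02],[-0.12,0.01,0.03],[-0.125,0.01,0.03],[-0.125,0.01,0.03]]' --fingers '[-1,-1,-1,-1,-1]'

```text
time: 2.23
eef_pos: [0.4865, -0.2106, 0.2424]
eef_rot: [[0.052, 0.999, -0.001], [0.999, -0.052, -0.0], [-0.0, -0.001, -1.0]]
contact_force: [-0.1, 1.3, -0.4]
gripper_width: 0.0003
```

Run:
```python
from h import *
plan((.502,-.207,.088),-2.8)
```

```text
t 2.23 pos [ 0.4865 -0.2106  0.2424] F [-0.11  1.29 -0.41] w 0.0003 twist [-0.001  0.    -0.003] travel [0.0045 0.0154 0.1544]
```

Before descending I'll look from the wrist camera, close to the wedge and foot, to refine both poses.

Run:
```python
from h import *
from rig import status,imaging
s=status.observe();c=imaging.read_camera("wrist")
pickle.dump((s,c),open("w1.pkl","wb"))
im=c["color"][:,:,::-1].copy()
cv2.imwrite("pics/w1.png",im)
```

```text
(no output)
```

View pics/w1.png

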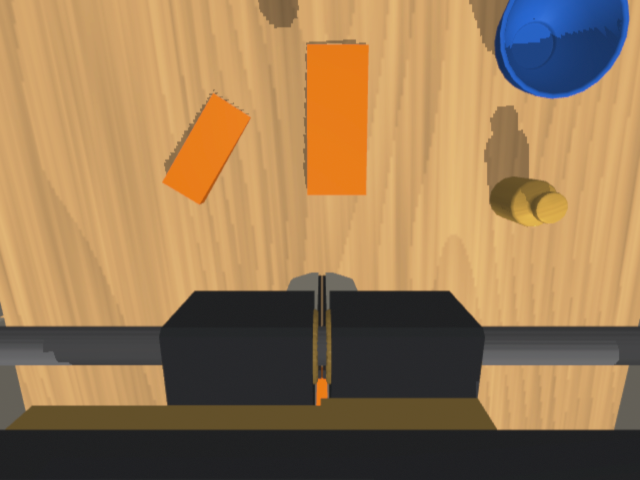

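The wedge's corners are at (306,43), (368,44), (367,194) and (307,194). It lies almost in line with the tool, with its centreline about 15 px to the right of the fingers. The bowl is at (565,45) and the weight at (540,207), both well clear.

```bash
cat >> h.py <<'E'
def wcam(s,c):
    M=np.eye(4);M[:3,:3]=s["eef_rot"];M[:3,3]=s["eef_pos"]
    W=np.linalg.inv(M@c["mount"]);return dict(mtx=c["mtx"],rvec=cv2.Rodrigues(W[:3,:3])[0],tvec=W[:3,3].copy())
E
python3 - <<'E'
from h import *
s,c=pickle.load(open("w1.pkl","rb"));C=wcam(s,c)
h=.06;w=.025
L=[[h,w,.003],[h,-w,.003],[-h,-w,.018],[-h,w,.018]]
p,r=fit([(C,L,np.array([(307,43.5),(368,44),(367,194),(307,194)]))],[.5,-.12,1.52]);print(p.round(4),np.degrees(p[2]).round(1),r.round(1).tolist())
print(place(p,[[-.06,0,0],[.06,0,0]]).round(4), ray(C,(322,275),.16))
E
```

```text
[ 0.5038 -0.1217  1.5192] 87.0 [[-0.4, -0.0], [0.5, -0.6], [-0.6, 0.3], [0.5, 0.4]]
[[ 0.5007 -0.1817  0.    ]
 [ 0.5069 -0.0618  0.    ]] [ 0.48695652 -0.2026083   0.16      ]
```

Emit:
move_arm --twist '[[0,0,0],[0,0,0],[0,0,0],[0,0,0],[0,0,0]]' --travel '[[0.003,0.014,0.04],[0.005,0.014,0.08],[0.005,0.014,0.12],[0.005,0.014,0.15],[0.005,0.014,0.153]]' --fingers '[-1,-1,-1,-1,-1]'

```text
time: 2.7
eef_pos: [0.4995, -0.2025, 0.0853]
eef_rot: [[0.049, 0.999, -0.006], [0.999, -0.049, 0.002], [0.002, -0.006, -1.0]]
contact_force: [-0.6, 0.3, -2.1]
gripper_width: 0.0003
```

Run:
```python
from h import *
plan((.5005,-.1965,.089),-3)
from rig import imaging
c=imaging.read_camera("side")["color"][170:320,220:420,::-1]
cv2.imwrite("pics/s2.png",cv2.resize(c,None,fx=4,fy=4,interpolation=cv2.INTER_CUBIC))
```

```text
t 2.7 pos [ 0.4995 -0.2025  0.0853] F [-0.58  0.32 -2.08] w 0.0003 twist [-0.006 -0.002  0.003] travel [ 0.0061  0.0007 -0.0037]
```

View pics/s2.png

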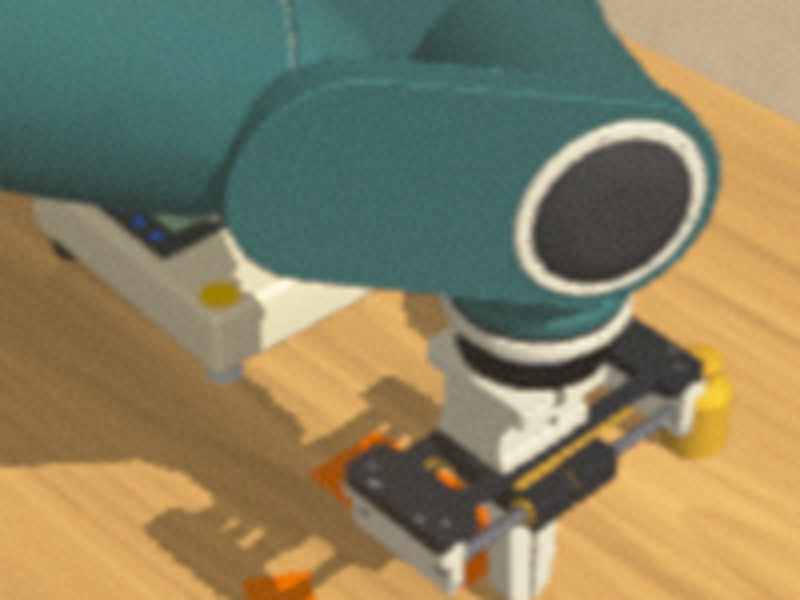

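Emit:
move_arm --twist '[[-0.006,-0.002,0],[-0.006,-0.002,0],[-0.006,-0.002,0],[-0.006,-0.002,0],[-0.006,-0.002,0]]' --travel '[[0.004,0.001,-0.004],[0.01,0.001,-0.004],[0.016,0.001,-0.004],[0.024,0,-0.004],[0.032,0,-0.004]]' --fingers '[-1,-1,-1,-1,-1]'

```text
time: 3.17
eef_pos: [0.5022, -0.1704, 0.0933]
eef_rot: [[0.049, 0.999, 0.004], [0.999, -0.049, -0.001], [-0.001, 0.004, -1.0]]
contact_force: [0.7, -1.3, 0.8]
gripper_width: 0.001
```

Run:
```python
from h import *
from rig import status,imaging
plan((.499,-.06,.089),-3)
s=status.observe();c=imaging.read_camera("wrist")
pickle.dump((s,c),open("w2.pkl","wb"))
cv2.imwrite("pics/w2.png",c["color"][:,:,::-1])
```

```text
t 3.17 pos [ 0.5022 -0.1704  0.0933] F [ 0.66 -1.33  0.79] w 0.001 twist [0.004 0.001 0.003] travel [ 0.1101 -0.0087  0.0041]
```

View pics/w2.png

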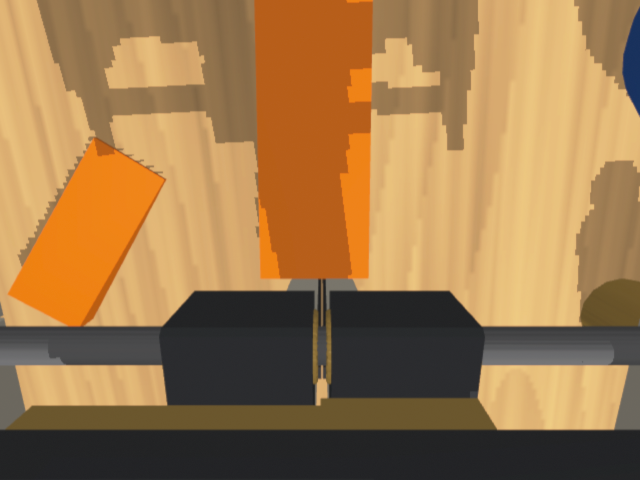

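Emit:
move_arm --twist '[[0.004,0,0],[0.004,0,0],[0.004,0,0],[0.004,0,0],[0.004,0,0]]' --travel '[[0.008,-0.0006,0.002],[0.018,-0.0014,0.003],[0.028,-0.0022,0.004],[0.038,-0.003,0.004],[0.046,-0.0037,0.004]]' --fingers '[-1,-1,-1,-1,-1]'

```text
time: 3.63
eef_pos: [0.5005, -0.122, 0.0886]
eef_rot: [[0.048, 0.999, -0.001], [0.999, -0.048, -0.0], [-0.0, -0.001, -1.0]]
contact_force: [0.5, -0.8, 0.0]
gripper_width: 0.0004
```

```bash
cat > look.py <<'E'
import sys
from h import *
from rig import status,imaging
n=sys.argv[1]
plan((.499,-.06,.089),-3)
s=status.observe();c=imaging.read_camera("wrist")
pickle.dump((s,c),open(n+".pkl","wb"))
a=c["color"][:300,:,::-1]
t=imaging.read_camera("side")["color"][220:310,220:420,::-1]
t=cv2.resize(t,(640,288),interpolation=cv2.INTER_CUBIC)
cv2.imwrite("pics/%s.png"%n,np.vstack([a,t]))
E
python3 look.py w3
```

```text
t 3.63 pos [ 0.5005 -0.122   0.0886] F [ 0.55 -0.82  0.05] w 0.0004 twist [-0.001  0.     0.004] travel [ 0.0618 -0.0045 -0.0004]
```

View pics/w3.png

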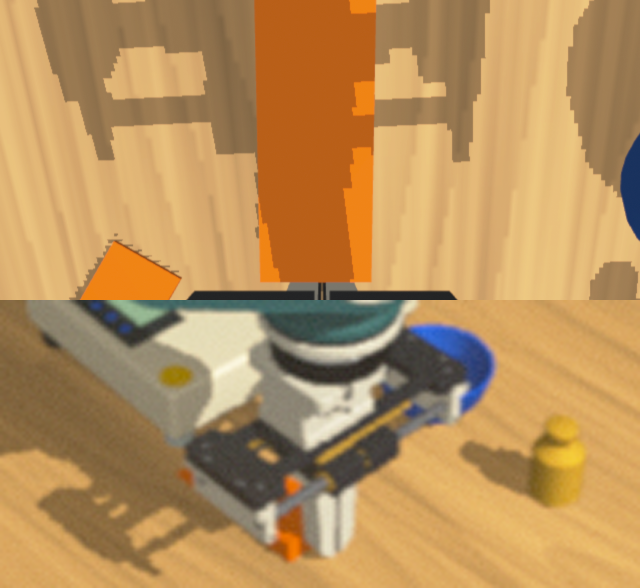

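Emit:
move_arm --twist '[[0,0,0.003],[0,0,0.003],[0,0,0.003],[0,0,0.003],[0,0,0.003]]' --travel '[[0.008,-0.0006,0],[0.016,-0.0012,0],[0.024,-0.0018,0],[0.028,-0.0021,0],[0.03,-0.0022,0]]' --fingers '[-1,-1,-1,-1,-1]'

```text
time: 4.15
eef_pos: [0.4998, -0.0912, 0.0888]
eef_rot: [[0.05, 0.999, -0.001], [0.999, -0.05, -0.0], [-0.0, -0.001, -1.0]]
contact_force: [-0.2, -0.9, 0.2]
gripper_width: 0.0005
```

```bash
python3 look.py w4
```

```text
t 4.15 pos [ 0.4998 -0.0912  0.0888] F [-0.17 -0.89  0.16] w 0.0005 twist [-0.001  0.     0.002] travel [ 0.0311 -0.0024 -0.0002]
```

View pics/w4.png

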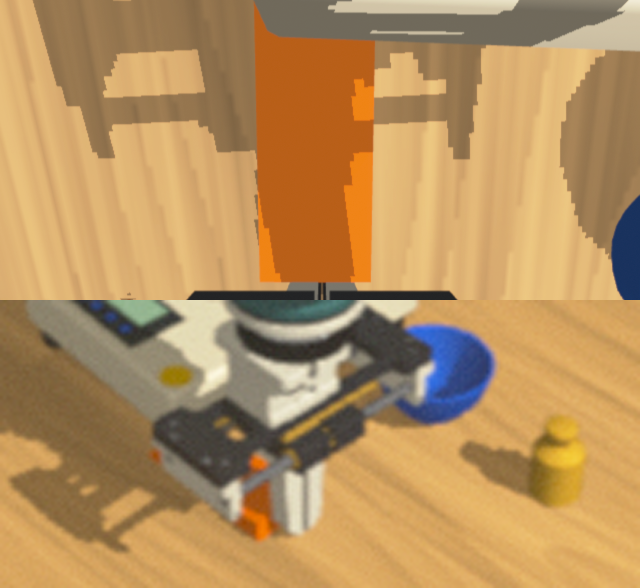

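The thin edge is now under the balance: its near corner covers the wedge at about (265,30). The wedge is still square on the fingers.

```bash
python3 - <<'E'
from h import *
s,c=pickle.load(open("w4.pkl","rb"));C=wcam(s,c)
for nm,p in (("bal",[.612,.098,-.087]),):
    L=[[-.12,-.095,z] for z in (.067,.022)]+[[-.06,-.095,z] for z in (.067,.022)]+[[.0,-.095,z] for z in (.067,.022)]+[[-.104,-.079,.009]]
    print(proj(C,place(p,L)).round(0).tolist())
h=.06;w=.025
L=[[-h,-w,.018],[-h,w,.018]]
tail=[ray(C,u,.018) for u in ((371,282),(260,281))];print(tail)
# underside bottom edge line of the balance at z=.022 right side: (375,40),(640,51)
print(ray(C,(375,41),.022),ray(C,(600,50),.022))
E
python3 - <<'E'
import cv2
a=cv2.imread("pics/w4.png")[0:70,220:420]
cv2.imwrite("pics/w4c.png",cv2.resize(a,None,fx=4,fy=4,interpolation=cv2.INTER_CUBIC))
E
```

```text
[[239.0, -3.0], [266.0, 46.0], [476.0, 6.0], [426.0, 53.0], [709.0, 16.0], [585.0, 59.0], [311.0, 13.0]]
[array([ 0.52225877, -0.08341771,  0.018     ]), array([ 0.47252353, -0.08044324,  0.018     ])]
[0.52490045 0.01350387 0.022     ] [0.60902312 0.00615684 0.022     ]
```

View pics/w4c.png

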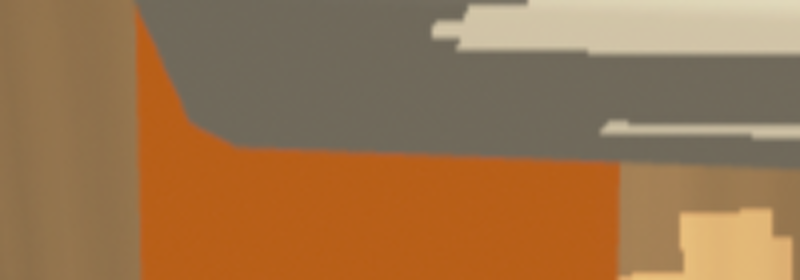

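Emit:
move_arm --twist '[[0,0,0.002],[0,0,0.002],[0,0,0.002],[0,0,0.002],[0,0,0.002]]' --travel '[[0.003,-0.0002,0],[0.006,-0.0003,0],[0.008,-0.0004,0],[0.009,-0.0004,0],[0.01,-0.0004,0]]' --fingers '[-1,-1,-1,-1,-1]'

```text
time: 4.67
eef_pos: [0.5, -0.0814, 0.0887]
eef_rot: [[0.052, 0.999, -0.001], [0.999, -0.052, -0.0], [-0.0, -0.001, -1.0]]
contact_force: [0.1, -0.7, 0.5]
gripper_width: 0.0005
```

Emit:
move_arm --twist '[[0,0,0],[0,0,0],[0,0,0],[0,0,0],[0,0,0]]' --travel '[[0.0005,0,0],[0.001,0,0],[0.0015,0,0],[0.002,0,0],[0.002,0,0]]' --fingers '[-1,-1,-1,-1,-1]'

```text
time: 5.08
eef_pos: [0.5, -0.0794, 0.0887]
eef_rot: [[0.052, 0.999, -0.001], [0.999, -0.052, -0.0], [-0.0, -0.001, -1.0]]
contact_force: [0.2, 0.5, -0.7]
gripper_width: 0.0002
```

Emit:
move_arm --twist '[[0,0,0],[0,0,0],[0,0,0],[0,0,0],[0,0,0]]' --travel '[[0.0005,0,0],[0.001,0,0],[0.0015,0,0],[0.002,0,0],[0.002,0,0]]' --fingers '[-1,-1,-1,-1,-1]'

```text
time: 5.5
eef_pos: [0.5002, -0.0773, 0.0887]
eef_rot: [[0.052, 0.999, -0.001], [0.999, -0.052, -0.0], [-0.0, -0.001, -1.0]]
contact_force: [0.1, 0.3, -0.2]
gripper_width: 0.0005
```

Emit:
move_arm --twist '[[0,0,0],[0,0,0],[0,0,0],[0,0,0],[0,0,0]]' --travel '[[0.0005,0,0],[0.001,0,0],[0.0015,0,0],[0.002,0,0],[0.002,0,0]]' --fingers '[-1,-1,-1,-1,-1]'

```text
time: 5.92
eef_pos: [0.5003, -0.0752, 0.0887]
eef_rot: [[0.052, 0.999, -0.001], [0.999, -0.052, 0.0], [0.0, -0.001, -1.0]]
contact_force: [-0.0, 0.6, 0.1]
gripper_width: 0.0007
```

Emit:
move_arm --twist '[[0,0,0],[0,0,0],[0,0,0],[0,0,0],[0,0,0]]' --travel '[[0.0005,0,0],[0.001,0,0],[0.0015,0,0],[0.002,0,0],[0.0025,0,0]]' --fingers '[-1,-1,-1,-1,-1]'

```text
time: 6.33
eef_pos: [0.5004, -0.0727, 0.0887]
eef_rot: [[0.052, 0.999, -0.001], [0.999, -0.052, 0.0], [0.0, -0.001, -1.0]]
contact_force: [-0.5, -1.0, 0.3]
gripper_width: 0.0006
```

Emit:
move_arm --twist '[[0,0,0],[0,0,0],[0,0,0],[0,0,0],[0,0,0]]' --travel '[[0.0005,0,0],[0.001,0,0],[0.0015,0,0],[0.002,0,0],[0.0025,0,0]]' --fingers '[-1,-1,-1,-1,-1]'

```text
time: 6.75
eef_pos: [0.5005, -0.0701, 0.0887]
eef_rot: [[0.052, 0.999, -0.001], [0.999, -0.052, 0.0], [0.0, -0.001, -1.0]]
contact_force: [-0.6, -1.0, 0.9]
gripper_width: 0.0005
```

Emit:
move_arm --twist '[[0,0,0],[0,0,0],[0,0,0],[0,0,0],[0,0,0]]' --travel '[[0.0005,0,0],[0.001,0,0],[0.0015,0,0],[0.002,0,0],[0.0025,0,0]]' --fingers '[-1,-1,-1,-1,-1]'

```text
time: 7.17
eef_pos: [0.5007, -0.0676, 0.0887]
eef_rot: [[0.052, 0.999, -0.001], [0.999, -0.052, 0.0], [0.0, -0.001, -1.0]]
contact_force: [0.4, -0.3, 0.5]
gripper_width: 0.0004
```

Emit:
move_arm --twist '[[0,0,0],[0,0,0],[0,0,0],[0,0,0],[0,0,0]]' --travel '[[0.0005,0,0],[0.001,0,0],[0.0015,0,0],[0.002,0,0],[0.0025,0,0]]' --fingers '[-1,-1,-1,-1,-1]'

```text
time: 7.58
eef_pos: [0.5008, -0.065, 0.0887]
eef_rot: [[0.052, 0.999, -0.001], [0.999, -0.052, 0.0], [0.0, -0.001, -1.0]]
contact_force: [0.8, 0.1, -0.8]
gripper_width: 0.0008
```

Emit:
move_arm --twist '[[0,0,0],[0,0,0],[0,0,0],[0,0,0],[0,0,0]]' --travel '[[0.0005,0,0],[0.001,0,0],[0.0015,0,0],[0.002,0,0],[0.002,0,0]]' --fingers '[-1,-1,-1,-1,-1]'

```text
time: 8.0
eef_pos: [0.5009, -0.0629, 0.0887]
eef_rot: [[0.052, 0.999, -0.001], [0.999, -0.052, 0.0], [0.0, -0.001, -1.0]]
contact_force: [0.1, 1.1, 0.3]
gripper_width: 0.0006
```

```bash
python3 look.py w5
```

```text
t 8.0 pos [ 0.5009 -0.0629  0.0887] F [0.12 1.13 0.31] w 0.0006 twist [-0.001 -0.     0.   ] travel [ 0.0028 -0.002  -0.0003]
```

View pics/w5.png

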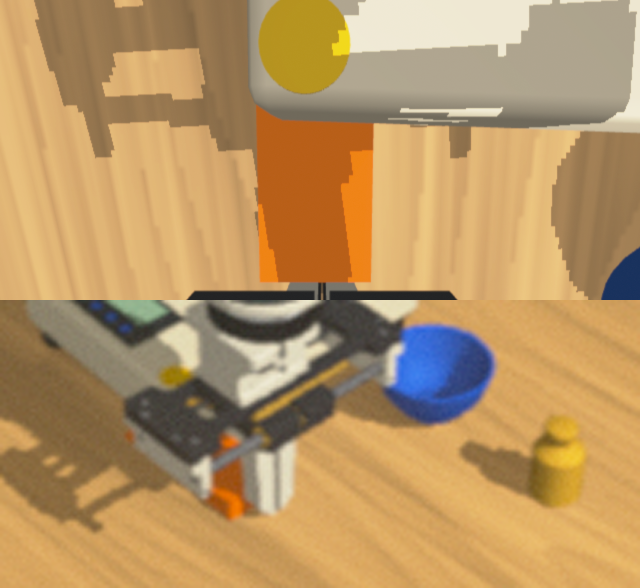

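The yellow dot shows at (305,44). The wedge (edges 258–372) is centred under that corner.

Run:
```python
from h import *
s,c=pickle.load(open("w5.pkl","rb"));C=wcam(s,c)
print(ray(C,(305,44),.067),ray(C,(316,282),.018))
```

```text
[0.50134705 0.03039185 0.067     ] [ 0.49866408 -0.05384935  0.018     ]
```

Emit:
move_arm --twist '[[0,0,0],[0,0,0],[0,0,0],[0,0,0],[0,0,0]]' --travel '[[0.0005,0,0],[0.001,0,0],[0.0015,0,0],[0.002,0,0],[0.002,0,0]]' --fingers '[-1,-1,-1,-1,-1]'

```text
time: 8.52
eef_pos: [0.501, -0.0609, 0.0887]
eef_rot: [[0.052, 0.999, -0.001], [0.999, -0.052, 0.0], [0.0, -0.001, -1.0]]
contact_force: [0.3, 0.7, -0.1]
gripper_width: 0.0005
```

Emit:
move_arm --twist '[[0,0,0],[0,0,0],[0,0,0],[0,0,0],[0,0,0]]' --travel '[[0.0005,0,0],[0.001,0,0],[0.0015,0,0],[0.002,0,0],[0.002,0,0]]' --fingers '[-1,-1,-1,-1,-1]'

```text
time: 8.93
eef_pos: [0.5011, -0.0588, 0.0886]
eef_rot: [[0.052, 0.999, -0.001], [0.999, -0.052, 0.0], [0.0, -0.001, -1.0]]
contact_force: [0.2, -0.2, -0.4]
gripper_width: 0.0005
```

Emit:
move_arm --twist '[[0,0,0],[0,0,0],[0,0,0],[0,0,0],[0,0,0]]' --travel '[[0.0005,0,0],[0.001,0,0],[0.0015,0,0],[0.002,0,0],[0.002,0,0]]' --fingers '[-1,-1,-1,-1,-1]'

```text
time: 9.35
eef_pos: [0.5012, -0.057, 0.0886]
eef_rot: [[0.052, 0.999, -0.001], [0.999, -0.052, -0.001], [-0.001, -0.001, -1.0]]
contact_force: [0.7, -5.5, -0.4]
gripper_width: 0.0003
```

Emit:
move_arm --twist '[[0,0,0],[0,0,0],[0,0,0],[0,0,0],[0,0,0]]' --travel '[[0.0003,0,0],[0.0003,0,0],[0.0004,0,0],[0.0004,0,0],[0.0004,0,0]]' --fingers '[-1,-1,-1,-1,-1]'

```text
time: 9.77
eef_pos: [0.5012, -0.0569, 0.0887]
eef_rot: [[0.052, 0.999, -0.001], [0.999, -0.052, -0.001], [-0.001, -0.001, -1.0]]
contact_force: [-0.6, -5.2, 0.3]
gripper_width: 0.0
```

```bash
python3 look.py w6
```

```text
t 9.77 pos [ 0.5012 -0.0569  0.0887] F [-0.64 -5.23  0.26] w 0.0 twist [-0.001  0.001  0.001] travel [-0.0032 -0.002  -0.0003]
```

View pics/w6.png

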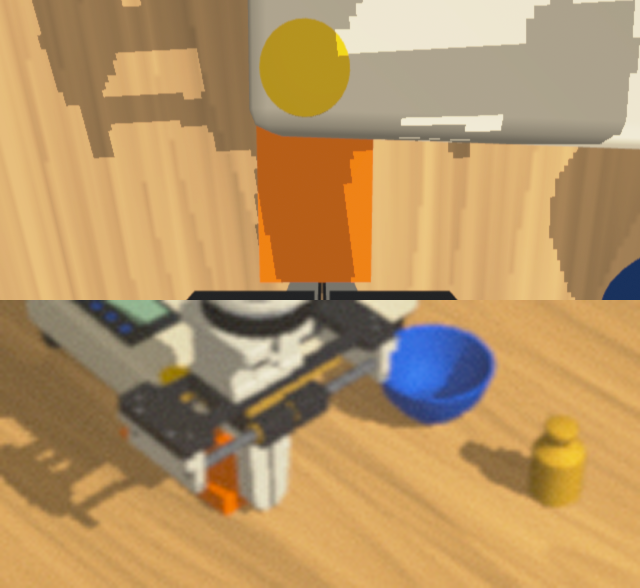

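Emit:
move_arm --twist '[[0,0,0],[0,0,0],[0,0,0],[0,0,0],[0,0,0]]' --travel '[[0.0004,0,0],[0.0005,0,0],[0.0006,0,0],[0.0006,0,0],[0.0006,0,0]]' --fingers '[-1,-1,-1,-1,-1]'

```text
time: 10.28
eef_pos: [0.5012, -0.0567, 0.0887]
eef_rot: [[0.052, 0.999, -0.001], [0.999, -0.052, -0.002], [-0.002, -0.001, -1.0]]
contact_force: [-0.3, -7.0, -0.3]
gripper_width: 0.0003
```

Run:
```python
from h import *
from rig import status,imaging
s=status.observe();c=imaging.read_camera("wrist");print(s["eef_pos"],s["contact_force"])
C=wcam(s,c);cv2.imwrite("pics/w7.png",c["color"][:300,:,::-1])
def dot(im):
    h=cv2.cvtColor(im,cv2.COLOR_RGB2HSV);m=cv2.inRange(h,(22,150,80),(32,255,255));n,l,st,ce=cv2.connectedComponentsWithStats(m);i=1+st[1:,4].argmax();print(st[i],ce[i]);return ce[i]
print(ray(C,dot(c["color"]),.067))
for n in("w5","w6"):
    a,b=pickle.load(open(n+".pkl","rb"));print(n,ray(wcam(a,b),dot(b["color"]),.067))
```

```text
[ 0.50122953 -0.05665901  0.08868814] [-0.25088527 -7.00959045 -0.32206951]
[ 259   19   91   99 6928] [304.19356236  67.98123557]
[0.50111408 0.03084237 0.067     ]
[ 259    0   91   94 6991] [303.91374625  44.09497926]
w5 [0.5010634  0.03038441 0.067     ]
[ 259   19   91   98 6929] [304.21994516  67.15370183]
w6 [0.50109905 0.03080642 0.067     ]
```

Snug at 7 N, and the balance hasn't moved: the dot stayed within 0.5 mm. Backing off.

Emit:
move_arm --twist '[[0,0,0],[0,0,0],[0,0,0],[0,0,0],[0,0,0]]' --travel '[[-0.005,0,0],[-0.015,0,0],[-0.03,0,0],[-0.03,0,-0.04],[-0.03,0,-0.08]]' --fingers '[-1,-1,-1,-1,-1]'

```text
time: 10.75
eef_pos: [0.4985, -0.0873, 0.1678]
eef_rot: [[0.053, 0.999, -0.006], [0.999, -0.053, -0.001], [-0.001, -0.006, -1.0]]
contact_force: [0.1, -0.6, 1.3]
gripper_width: 0.0006
```

Run:
```python
from h import *
plan((.501,.0308,.19),-3)
```

```text
t 10.75 pos [ 0.4985 -0.0873  0.1678] F [ 0.07 -0.64  1.33] w 0.0006 twist [-0.006  0.001 -0.   ] travel [ 0.118  -0.0039 -0.0223]
```

Emit:
move_arm --twist '[[-0.006,0,0],[-0.006,0,0],[-0.006,0,0],[-0.006,0,0],[-0.006,0,0]]' --travel '[[0.01,-0.001,-0.02],[0.045,-0.002,-0.022],[0.08,-0.003,-0.022],[0.11,-0.004,-0.022],[0.118,-0.004,-0.022]]' --fingers '[-1,-1,-1,-1,-1]'

```text
time: 11.17
eef_pos: [0.5008, 0.0333, 0.19]
eef_rot: [[0.051, 0.999, 0.001], [0.999, -0.051, 0.0], [0.0, 0.001, -1.0]]
contact_force: [0.6, -0.9, 0.4]
gripper_width: 0.0006
```

Run:
```python
from h import *
plan((.501,.0308,.158),-3)
from rig import imaging
t=imaging.read_camera("side")["color"][170:320,220:420,::-1]
cv2.imwrite("pics/s3.png",cv2.resize(t,None,fx=4,fy=4,interpolation=cv2.INTER_CUBIC))
```

```text
t 11.17 pos [0.5008 0.0333 0.19  ] F [ 0.57 -0.93  0.39] w 0.0006 twist [ 0.001 -0.     0.001] travel [-0.0025  0.0003  0.032 ]
```

View pics/s3.png

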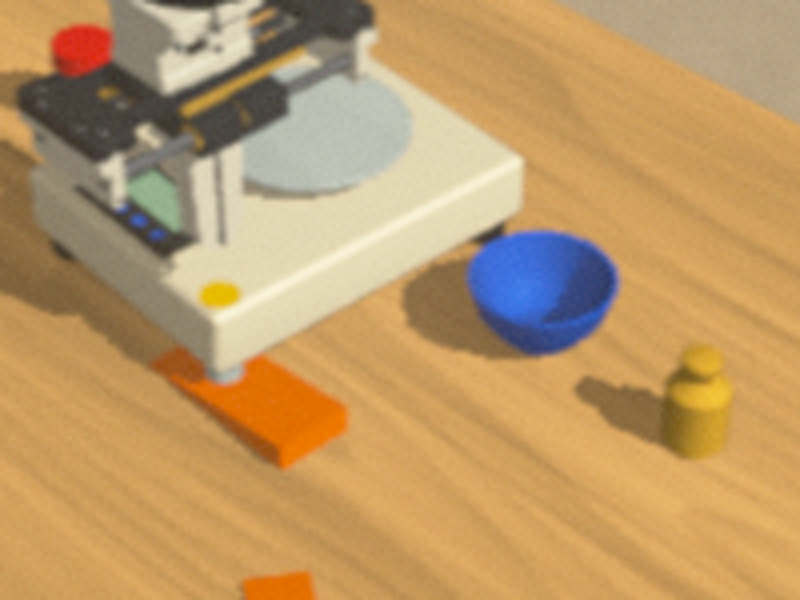

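The wedge runs under the foot (crop (228,372)) and the fingertips hang above the dot (crop (220,295)). Lowering to just above it.

Emit:
move_arm --twist '[[0,0,0],[0,0,0],[0,0,0],[0,0,0],[0,0,0]]' --travel '[[-0.002,0,0.01],[-0.0025,0,0.02],[-0.0025,0,0.028],[-0.0025,0,0.032],[-0.0025,0,0.034]]' --fingers '[-1,-1,-1,-1,-1]'

```text
time: 11.63
eef_pos: [0.5004, 0.0296, 0.1544]
eef_rot: [[0.052, 0.999, -0.001], [0.999, -0.052, -0.0], [-0.0, -0.001, -1.0]]
contact_force: [0.6, 0.3, -0.4]
gripper_width: 0.0003
```

Emit:
move_arm --twist '[[0,0,0],[0,0,0],[0,0,0],[0,0,0],[0,0,0]]' --travel '[[0,0,0.0005],[0,0,0.001],[0,0,0.0015],[0,0,0.002],[0,0,0.002]]' --fingers '[-1,-1,-1,-1,-1]'

```text
time: 12.05
eef_pos: [0.5005, 0.0296, 0.1526]
eef_rot: [[0.052, 0.999, -0.001], [0.999, -0.052, -0.0], [-0.0, -0.001, -1.0]]
contact_force: [0.5, 0.2, -0.4]
gripper_width: 0.0006
```

Emit:
move_arm --twist '[[0,0,0],[0,0,0],[0,0,0],[0,0,0],[0,0,0]]' --travel '[[0,0,0.0004],[0,0,0.0008],[0,0,0.0012],[0,0,0.0015],[0,0,0.0015]]' --fingers '[-1,-1,-1,-1,-1]'

```text
time: 12.47
eef_pos: [0.5006, 0.0296, 0.1513]
eef_rot: [[0.052, 0.999, -0.001], [0.999, -0.052, -0.0], [-0.0, -0.001, -1.0]]
contact_force: [-1.6, -0.2, 2.4]
gripper_width: 0.0006
```

Emit:
move_arm --twist '[[0,0,0],[0,0,0],[0,0,0],[0,0,0],[0,0,0]]' --travel '[[0,0,0.0002],[0,0,0.0003],[0,0,0.0004],[0,0,0.0004],[0,0,0.0004]]' --fingers '[-1,-1,-1,-1,-1]'

```text
time: 12.88
eef_pos: [0.5005, 0.0296, 0.1512]
eef_rot: [[0.052, 0.999, -0.001], [0.999, -0.052, -0.0], [-0.0, -0.001, -1.0]]
contact_force: [-3.7, -0.3, 6.4]
gripper_width: 0.0
```

Emit:
move_arm --twist '[[0,0,0],[0,0,0],[0,0,0],[0,0,0],[0,0,0]]' --travel '[[0,-0.0001,0.0004],[0,-0.0002,0.0005],[0,-0.0002,0.0006],[0,-0.0002,0.0006],[0,-0.0002,0.0006]]' --fingers '[-1,-1,-1,-1,-1]'

```text
time: 13.3
eef_pos: [0.5005, 0.0296, 0.1512]
eef_rot: [[0.052, 0.999, -0.0], [0.999, -0.052, -0.0], [-0.0, -0.0, -1.0]]
contact_force: [-3.0, -0.8, 7.1]
gripper_width: 0.0006
```

Emit:
move_arm --twist '[[0,0,0],[0,0,0],[0,0,0],[0,0,0],[0,0,0]]' --travel '[[0,-0.0003,0.0007],[0,-0.0003,0.0009],[0,-0.0003,0.0009],[0,-0.0003,0.0009],[0,-0.0003,0.0009]]' --fingers '[-1,-1,-1,-1,-1]'

```text
time: 13.72
eef_pos: [0.5004, 0.0296, 0.1512]
eef_rot: [[0.052, 0.999, 0.001], [0.999, -0.052, -0.0], [-0.0, 0.001, -1.0]]
contact_force: [-3.6, 0.3, 11.0]
gripper_width: 0.0006
```

Emit:
move_arm --twist '[[0,0,0],[0,0,0],[0,0,0],[0,0,0],[0,0,0]]' --travel '[[0,-0.0003,0.0009],[0,-0.0003,0.0009],[0,-0.0003,0.0009],[0,-0.0003,0.0009],[0,-0.0003,0.0009]]' --fingers '[-1,-1,-1,-1,-1]'

```text
time: 14.13
eef_pos: [0.5004, 0.0296, 0.1512]
eef_rot: [[0.052, 0.999, 0.001], [0.999, -0.052, -0.0], [-0.0, 0.001, -1.0]]
contact_force: [-4.7, 0.2, 12.1]
gripper_width: 0.0008
```

The corner held at 11–12 N with no height change (TCP z 0.1512 throughout). Lifting off.

Emit:
move_arm --twist '[[0,0,0],[0,0,0],[0,0,0],[0,0,0],[0,0,0]]' --travel '[[0,0,-0.003],[0,0,-0.01],[0,0,-0.03],[0,0,-0.06],[0,0,-0.09]]' --fingers '[-1,-1,-1,-1,-1]'

```text
time: 14.55
eef_pos: [0.4998, 0.0297, 0.242]
eef_rot: [[0.052, 0.999, 0.0], [0.999, -0.052, -0.0], [-0.0, 0.0, -1.0]]
contact_force: [1.8, 0.2, -0.1]
gripper_width: 0.0004
```

Emit:
move_arm --twist '[[0,0,0],[0,0,0],[0,0,0],[0,0,0],[0,0,0]]' --travel '[[-0.02,0,-0.02],[-0.05,0,-0.03],[-0.09,0,-0.03],[-0.12,0,-0.03],[-0.12,0,-0.03]]' --fingers '[-1,-1,-1,-1,-1]'

```text
time: 14.97
eef_pos: [0.4932, -0.0939, 0.2726]
eef_rot: [[0.055, 0.999, 0.001], [0.999, -0.055, -0.002], [-0.002, 0.001, -1.0]]
contact_force: [0.4, 0.5, 0.5]
gripper_width: 0.0006
```

Run:
```python
from h import *
from rig import status,imaging
s=status.observe();c=imaging.read_camera("wrist");C=wcam(s,c);pickle.dump((s,c),open("w9.pkl","wb"))
t=imaging.read_camera("side")["color"][170:320,220:420,::-1]
cv2.imwrite("pics/s9.png",cv2.resize(t,None,fx=4,fy=4,interpolation=cv2.INTER_CUBIC))
cv2.imwrite("pics/w9.png",c["color"][:,:,::-1])
h=cv2.cvtColor(c["color"],cv2.COLOR_RGB2HSV);m=cv2.inRange(h,(22,150,80),(32,255,255));n,l,st,ce=cv2.connectedComponentsWithStats(m)
for i in range(1,n):
    if st[i,4]>300: print(st[i],ray(C,ce[i],.067))
print(s["time"],s["eef_pos"],s["contact_force"])
```

```text
[307  51  32  34 859] [0.50100304 0.0304376  0.067     ]
14.9667 [ 0.49323478 -0.09394566  0.27260893] [0.42313084 0.52477426 0.50571331]
```

View pics/s9.png

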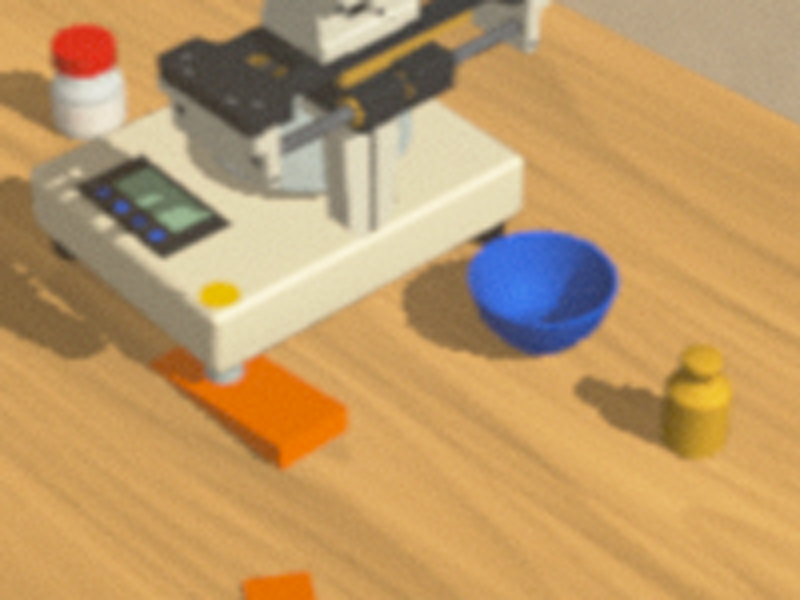

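View pics/w9.png

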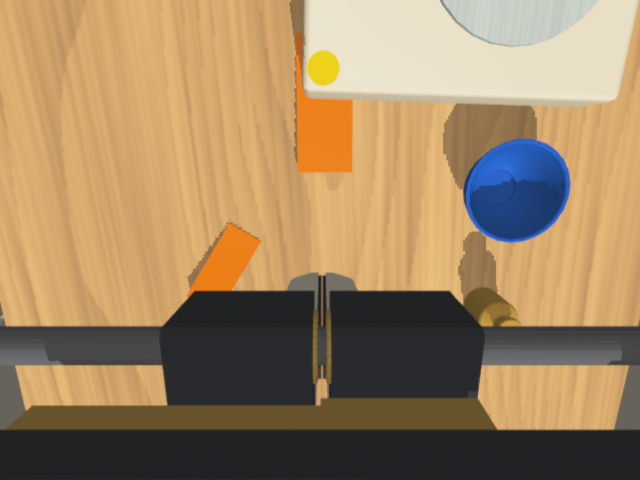

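The wedge sits in the same place as before the press: its tail corner is still at (283,467) in the crop. The dot is at (0.501, 0.030) as before, and the bowl, jar and weight are unmoved. The hand is clear.

```bash
python3 -c "
from rig import close_job
print(close_job())"
```

```text
the job is handed in; nothing more can be done
None
```

I pushed the middle-sized orange wedge, thin edge first, under the short foot until it was snug at about 7 N. I then pressed the yellow dot and drew the hand clear. The job was handed in at about 15 s.

- **Press:** I held 11–12 N for about 0.8 s and the fingertip height did not change, so the corner held. The last force reading was 12.1 N, right at the top of the firm-press range. The fingers also pushed sideways on the top with 3–5 N during the press.
- **Balance:** the dot stayed within about 0.5 mm of where it was before the wedge touched the foot, so neither the push nor the press moved the balance.
- **Everything else:** in the last pictures the wedge had not moved from its place before the press. The bowl, jar and brass weight were where they started.
- **Disagreement:** the early position estimates from the side and top cameras differed by 2–3 mm. I used the wrist camera for the final alignment. No check failed.

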